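# Lock the filter plug into the air coupler

## Task

Fit the blue filter plug to the air unit: pull the brass sleeve of its quick coupler down until the catch holds it back and let go of it, then take the plug out of the wooden stand and press it nose down into the coupler, gently (under 20 N) but as deep as it takes, until the sleeve springs fully forward again and locks it. Leave the plug standing locked in the coupler, and do not disturb the bottle, the jar or the tin behind.

Things in the scene. Friction and masses are not known exactly. Their poses are not given: they have to be found in the camera images.
- coupler_mouth (a point): Centre of the open top of the upright quick coupler, 94 mm above the underside of its grey base. z is the coupler's axis, up; x points to the catch. The bore is 20 mm wide, under a funnel mouth 26 mm wide and 5 mm deep; the body is 33 mm wide. Two locking dogs in the bore block the plug unless the sleeve is back.
- seat_range (a point): Point on the bore's axis 36.8 mm below the mouth. The seat's depth is adjustable and cannot be seen: the plug's tip meets the rigid seat 6 mm above to 6 mm below this point, to be felt. A trip pin resists the last 3.8 mm with 7 to 13 N; under 1 mm before the seat it frees the catch. Locked and let go, the plug rises 2 to 5 mm: normal play. Keep plug-to-coupler force under 20 N.
- catch (a point): Tip of the catch, a sprung steel nose 24 mm from the coupler's axis on its +x side, 35 mm above the underside of the base (124 x 100 x 12 mm, fixed on a board 12 mm thick). Its grey housing is 24 x 40 mm and starts 41 mm from the axis, its top 46 mm below the mouth; a small gauge on it reaches up to 8 mm below the mouth, 40 mm or more from the axis.
- sleeve_grip (a point): Point on the coupler's axis at the height to grip the brass sleeve; it moves with it and starts 24 mm below the mouth. Ribbed tube of 40 mm outer diameter, from 25 mm below to 18 mm above this point, with a rim 55 mm wide and 5 mm thick under it. Grip across y (both y sides are free, the catch is at +x).
- sleeve (a joint): How far the sleeve is pulled back (straight down), in m: 0 fully forward (up, locked), 0.0135 at its end stop. The pull takes 5 to 22 N. Pulled past 0.0115 the catch snaps over its rim, and it rests at about 0.0105 when let go. While it is back, a red band shows under the steel mouth ring.
- plug_grip (a point): Centre of the grip of the filter plug, a loose upright part of 0.14 kg, 111 mm long; 80 mm above its tip, z along its axis, up. Blue ribbed cylinder of 27 mm diameter, from 29 mm below this point (a 31 mm wide, 5 mm thick steel collar follows) to 16 mm above it, then a white dome of 15 mm. Round: yaw does not matter.
- plug_tip (a point): Tip of the plug's nose, z along its axis, up. The steel nose is 46 mm long and 18.5 mm wide, bevelled to 15 mm at the tip, with a long groove for the dogs. At the start it hangs in the hole (23 mm) of a fixed wooden stand of 70 x 70 x 52 mm, its collar on the stand's top.
- amber_bottle: Bystander: brown dropper bottle, 33 x 34 x 102 mm, origin under its centre. To be left alone.
- porcelain_jar_2: Bystander: small white jar with a blue band, 57 x 58 x 82 mm, origin under its centre. To be left alone.
- balm_tin: Bystander: round tin with red lid, 58 x 58 x 50 mm, origin under its centre. To be left alone.

How it is judged:
By the outcome, as a careful person would: the job done as asked, in the order asked, and still so for the second after the job is handed in, with the robot touching nothing.
It also fails if it takes over 61 s, if anything falls off the work surface, if the arm or the gripper's body presses on something with over 40 N, if the wrist force passes 120 N, or if a joint passes its speed limit or range.

## Robot

A 6-joint arm with a two-finger parallel gripper is mounted at the origin on a cart in front of the work surface, level with it; the furniture and walls round the work are solid. World frame = base frame: x ahead of the robot, y to its left, z up, the work surface at z = 0. Lengths are in m, angles in degrees, forces in N, time in s.
With the tool pointing down it reaches from about 0.4 to 0.825 m from the base axis. Payload 7 kg.
Tool frame: the origin (TCP) lies midway between the tips of the shut fingers; the grasp point (between the pads) lies 19 mm behind it; x points along the fingers, z is the direction in which the jaws open and shut, and the axes are right-handed (so a half turn about x gives the same grasp; the last joint's range is limited). The gripper opens to 88 mm and grips with 3 to 60 N. Pads are 19 mm wide; open, the fingers measure 130 mm over their backs; the gripper's body (78 mm by 193 mm) begins 47 mm behind the grasp point.
Start: joints at [-57.863, 20.546, 0.682, 0, -70.136, -16.507], TCP at [0.182, -0.65, 0.227] pointing down, gripper open.
Joint ranges: [-176.03, 176.03], [-82.01, 121.73], [-58.28, 71.71], [-173.87, 95.51], [-174.79, -0.11], [-173.66, 173.66]. Speed limits (degrees/s): [136.94, 136.94, 172.46, 180, 180, 180].

## Interface

Orientations are given as [roll, pitch, yaw] about the fixed x, y, z axes, in that order (R = Rz(yaw) Ry(pitch) Rx(roll)).
In Python, from plant import ctrl gives the robot as it stands. The module is installed in compiled form; this text tells all that it offers.
- The arm moves only by the tool servo_tool, never from a script. Its argument "deltas" is a list of rows, each a list of 3 entries, a list of its own where there are three numbers: the turn, a rotation vector about the tool's x, y, z in degrees, then the shift along the tool's x, y, z in cm, then the finger opening in cm, from 0 to 8.76. A call has 1 to 5 rows; each row is the pose to reach, as a shift and turn from the pose measured when the call began, along the tool's axes at that moment; what a row does not reach only later rows make up. A row lasts 1/10 s, in which the tool goes at most 50 mm and 8.59 degrees, less where a joint would pass 70% of its speed; a pose out of reach is approached as far as the arm can. A call with a gripper value outside its range is refused whole. The fingers move at their own pace and stop on an object; the grip force is fixed at half the most. Time passes only in rows, so rows that repeat a pose let the fingers close. It gives the time, the measured TCP pose, the force and the opening at its end, in the units of the state.
- ctrl.get_obs(): the state, without advancing time (a new reading comes with each control period).
- ctrl.snapshot(name): name is "side" or "top"; returns a dict with "image" (384x512x3 uint8, red, green, blue), "vertical_fov" (degrees; the focal length in pixels is half the picture's height over the tangent of half this angle, whatever the lens; pixels are square), "cx", "cy" (the principal point, pixels), "rvec" (rotation vector, rad) and "tvec" (3), from world to camera coordinates, as OpenCV has them. Camera axes: x right, y down, z forward; pixel columns grow to the right and rows downward; lengths in m; the calibration is good to about 2 mm. A picture is of the moment at which its call begins. There is no depth.
- ctrl.close_job(): hands the job in, once; it reports no verdict.
The state is a dict: "clock": time; "joint_pos": joint angles; "qvel": joint speeds; "tau": joint torques, N m; "tool_pos": TCP position; "orientation": TCP orientation; "force": force on the tool from outside, world axes, zero at the start; "moment": the same for the moment, N m; "opening": finger opening in m.
Only numpy, scipy, OpenCV 4.12 (cv2) and the standard library are available. Lean on these libraries where they do the work, as an engineer would, in place of code of your own. Each camera call takes 0.05 s, during which the arm holds its last target. There are 200 camera calls.

## Working session

There is one attempt and no reset: what is moved stays moved. The work goes in short steps, Python scripts to look and compute and a tool call to move; the robot and the scene stay as the last step left them, time stands still between calls to the robot, and variables do not carry over. Pictures are saved under pics/ and viewed, on a budget of 10 in all, crops included, one or two more only if the job needs it, and the job is handed in when it is done.

Besides the shell and the picture viewer there is one more tool, called after "Call:" as name(argument=value, ...), one argument or row to a line, values as JSON. servo_tool: Moves the arm, as the interface text tells. Its arguments: {"type":"object","properties":{"deltas":{"type":"array","items":{"type":"array"}}},"required":["deltas"]}

```bash
mkdir -p pics; cat > h.py <<'E'
import numpy as np, cv2
from plant import ctrl
def snap(name,fn=None):
    s=ctrl.snapshot(name)
    if fn: cv2.imwrite('pics/'+fn,s['image'][:,:,::-1])
    h=s['image'].shape[0]; f=h/2/np.tan(np.radians(s['vertical_fov'])/2)
    K=np.array([[f,0,s['cx']],[0,f,s['cy']],[0,0,1]])
    R=cv2.Rodrigues(np.array(s['rvec'],float))[0]; t=np.array(s['tvec'],float).ravel()
    return s['image'],K,R,t
def ray(c,u,v):
    _,K,R,t=c
    d=R.T@np.linalg.inv(K)@[u,v,1]; return -R.T@t,d/np.linalg.norm(d)
def atz(c,u,v,z):
    o,d=ray(c,u,v); return o+d*(z-o[2])/d[2]
def tri(c1,p1,c2,p2):
    o1,d1=ray(c1,*p1);o2,d2=ray(c2,*p2)
    A=np.stack([d1,-d2],1); s=np.linalg.lstsq(A,o2-o1,rcond=None)[0]
    a=o1+d1*s[0];b=o2+d2*s[1]; return (a+b)/2,np.linalg.norm(a-b)
def proj(c,P):
    _,K,R,t=c; q=K@(R@np.array(P)+t); return q[:2]/q[2]
E
python3 - <<'E'
from h import *
for n in('side','top'):
    c=snap(n,n+'1.png'); print(n,c[1][0,0],c[1][:2,2],-c[2].T@c[3]);print(c[2].round(3))
print(ctrl.get_obs())
E
```

```text
side 375.0430146791772 [257.73744134 194.23309986] [ 0.54688828 -0.87904243  0.47097003]
[[ 0.998 -0.06  -0.01 ]
 [-0.033 -0.394 -0.918]
 [ 0.052  0.917 -0.395]]
top 373.408314171502 [253.66764723 187.02553476] [ 0.54799246 -0.01372619  1.0754206 ]
[[ 0.019 -1.    -0.021]
 [-0.999 -0.018 -0.052]
 [ 0.051  0.022 -0.998]]
{'clock': 0.1, 'joint_pos': array([-5.78626168e+01,  2.05855573e+01,  6.40258579e-01, -1.90735109e-02,
       -7.01357838e+01, -1.65073156e+01]), 'qvel': array([-0.07506221, -0.12469513,  0.1971864 , -0.05036204,  0.00389804,
        0.05602817]), 'tau': array([-2.00600945e-03, -5.84162772e+01,  2.93751884e+01,  7.01561853e+00,
        1.01295396e-02, -5.31374019e-05]), 'tool_pos': array([ 0.18173454, -0.64962709,  0.22574158]), 'orientation': array([  4.03851457,  89.91695784, 109.66208845]), 'force': array([ 0.01202967, -0.59758203,  1.04251387]), 'moment': array([-0.02134478,  0.01669718,  0.03120752]), 'opening': 0.087742279887815}
```

View pics/side1.png

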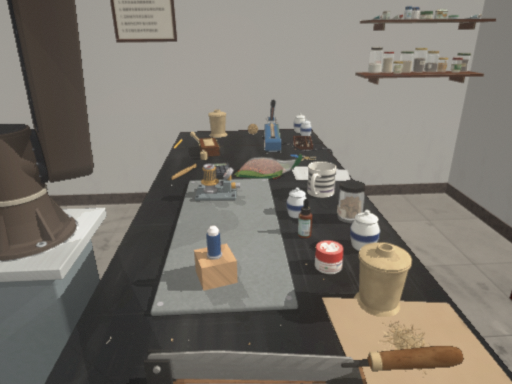

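View pics/top1.png

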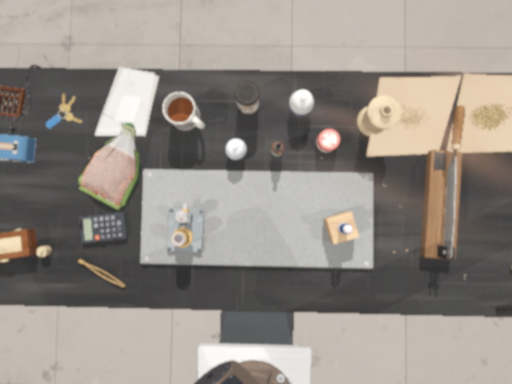

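Side view: plug dome at about (213,231) in the stand, coupler at about (210,178). Top view: coupler at about (181,238), plug at about (346,229). I'll view zoomed crops of all four in one picture.

```bash
python3 - <<'E'
import cv2,numpy as np
s=cv2.imread('pics/side1.png');t=cv2.imread('pics/top1.png')
def cr(im,u,v,w=50,h=37): return cv2.resize(im[v:v+h,u:u+w],(w*8,h*8),interpolation=cv2.INTER_CUBIC)
a=np.vstack([np.hstack([cr(s,195,160),cr(t,160,203,50,50)[:296+0]]),np.hstack([cr(s,190,223),cr(t,321,208)])])
cv2.imwrite('pics/crop1.png',a);print(a.shape)
E
```

```text
(592, 800, 3)
```

View pics/crop1.png

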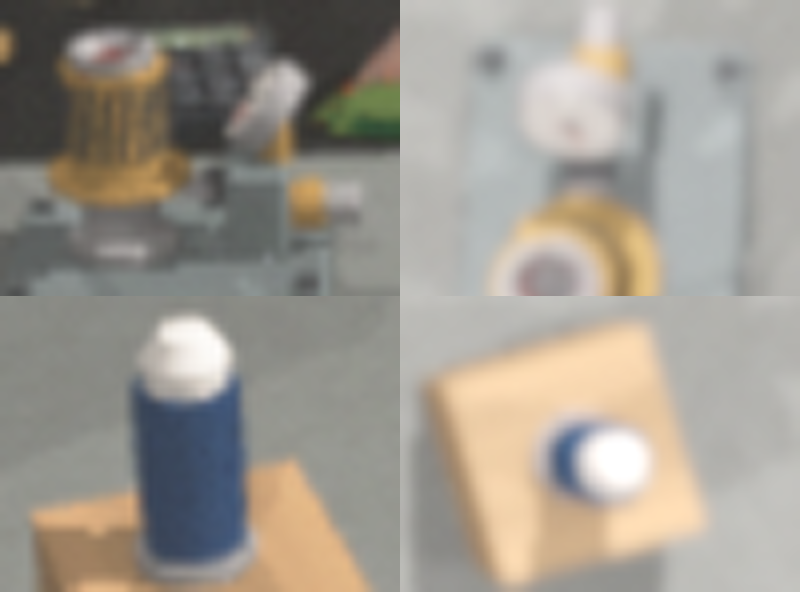

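The crops show the mouth ring centred at about side (209,166) and top (178,237.5). The dome centre is at about side (213,265.5) and top (347,228). The catch is on the world +x side of the coupler.

```bash
python3 - <<'E'
from h import *
S=snap('side');T=snap('top')
sc=lambda x,y:(195+x/8-.44,160+y/8-.44)
tc=lambda x,y:(160+(x-400)/8-.44,203+y/8-.44)
sp=lambda x,y:(190+x/8-.44,223+(y-296)/8-.44)
tp=lambda x,y:(321+(x-400)/8-.44,208+(y-296)/8-.44)
m,e=tri(S,sc(115,50),T,tc(549,280));print('mouth',m,e, 'at .106', atz(S,*sc(115,50),.106),atz(T,*tc(549,280),.106))
# base front corner bolts top view
for p in((490,62),(727,70)): print('bolt',atz(T,*tc(*p),.024))
d,e=tri(S,sp(187,352),T,tp(612,462));print('dome',d,e)
print('stand corners',[atz(T,*tp(*p),.064).round(4) for p in((430,380),(645,322),(705,525),(505,583))])
for z in(.111+.012+.006-.0,.115,.07): pass
# model: plug axis, collar bottom on stand top (0.064); tip .018, grip .098, dome top .129
P=d.copy()
for z in(.064,.069,.114,.129):
    u=proj(S,[P[0],P[1],z]);v=proj(T,[P[0],P[1],z]);print(z,((u-[190,223]+.44)*8+[0,296]).round(),((v-[321,208]+.44)*8+[400,296]).round())
for z in(.106,.024,.053):
    u=proj(S,[m[0],m[1],z]);v=proj(T,[m[0],m[1],z]);print(z,((u-[195,160]+.44)*8).round(),((v-[160,203]+.44)*8+[400,0]).round())
E
```

```text
mouth [0.46197911 0.2010915  0.10374828] 0.0016973444930866602 at .106 [0.46164503 0.19461057 0.106     ] [0.46302711 0.20062478 0.106     ]
bolt [0.531902   0.24191679 0.024     ]
bolt [0.53069207 0.15792942 0.024     ]
dome [ 0.49582855 -0.23168382  0.1201065 ] 0.0011942834109697677
stand corners [array([ 0.5196, -0.1834,  0.064 ]), array([ 0.5405, -0.2552,  0.064 ]), array([ 0.473 , -0.2756,  0.064 ]), array([ 0.4523, -0.209 ,  0.064 ])]
0.064 [202. 549.] [574. 454.]
0.069 [201. 532.] [577. 455.]
0.114 [191. 374.] [608. 463.]
0.129 [187. 320.] [619. 466.]
0.106 [117.  44.] [547. 283.]
0.024 [130. 245.] [600. 263.]
0.053 [125. 175.] [582. 270.]
```

```bash
cat >> h.py <<'E'
from scipy.spatial.transform import Rotation as Ro
def to(p,s=1):
    """delta to goal p with tool x down, z along s*world y"""
    o=ctrl.get_obs(); R=Ro.from_euler('xyz',o['orientation'],degrees=True)
    x=np.array([0,0,-1.]);z=np.array([0,s,0.]);G=Ro.from_matrix(np.stack([x,np.cross(z,x),z],1))
    print('p',o['tool_pos'].round(4),'F',o['force'].round(1),'open',round(o['opening'],4),'t',o['clock'])
    print('turn',(R.inv()*G).as_rotvec(degrees=True).round(2),'shift cm',(R.inv().apply(np.array(p)-o['tool_pos'])*100).round(2))
E
python3 -c "
from h import *
to([.47,-.3,.227]);to([.462,.2005,.17])"
```

```text
p [ 0.1818 -0.6498  0.226 ] F [ 0.7  0.7 -0. ] open 0.0877 t 0.2
turn [ 1.563e+01  6.000e-02 -1.000e-02] shift cm [ -0.08 -37.18  25.92]
p [ 0.1818 -0.6498  0.226 ] F [ 0.7  0.7 -0. ] open 0.0877 t 0.2
turn [ 1.563e+01  6.000e-02 -1.000e-02] shift cm [  5.67 -49.89  74.33]
```

Call:
servo_tool(
  deltas=[
    [[5,0,0],[0,-4,2.8],8.7],
    [[10,0,0],[0,-8,5.6],8.7],
    [[15.6,0,0],[0,-12,8.4],8.7],
    [[15.6,0,0],[0,-16,11.2],8.7],
    [[15.6,0,0],[0,-20,14],8.7],
  ],
)

```text
clock: 0.7
tool_pos: [0.3374, -0.4594, 0.2261]
orientation: [18.3, 89.9, 108.2]
force: [1.8, -0.3, -0.3]
opening: 0.0871
```

```bash
python3 -c "
from h import *
to([.47,-.1,.2])"
```

```text
p [ 0.3374 -0.4594  0.2261] F [ 1.8 -0.3 -0.3] open 0.0871 t 0.7
turn [-0.    0.06 -0.02] shift cm [  2.64 -13.25  35.94]
```

Call:
servo_tool(
  deltas=[
    [[0,0.06,0],[0.5,-2,4.5],8.7],
    [[0,0.06,0],[1,-4,9],8.7],
    [[0,0.06,0],[1.5,-6,13.5],8.7],
    [[0,0.06,0],[2,-8,18],8.7],
    [[0,0.06,0],[2.5,-10,22],8.7],
  ],
)

```text
clock: 1.2
tool_pos: [0.4378, -0.2373, 0.2013]
orientation: [-101.1, 90.0, -11.1]
force: [1.3, 0.1, 0.5]
opening: 0.0868
```

Call:
servo_tool(
  deltas=[
    [[0,0,0],[0.5,-0.5,4.8],8.7],
    [[0,0,0],[1,-1,9.6],8.7],
    [[0,0,0],[1.5,-1.5,14.4],8.7],
    [[0,0,0],[2,-2,19.2],8.7],
    [[0,0,0],[2.5,-2.4,23],8.7],
  ],
)

```text
clock: 1.7
tool_pos: [0.4617, -0.0048, 0.1765]
orientation: [-74.7, 89.9, 15.4]
force: [0.5, 0.0, 0.2]
opening: 0.0867
```

```bash
python3 -c "
from h import *
to([.4625,.2005,.17])"
```

```text
p [ 0.4617 -0.0048  0.1765] F [0.5 0.  0.2] open 0.0867 t 1.7
turn [0.08 0.02 0.07] shift cm [ 0.66 -0.11 20.53]
```

Call:
servo_tool(
  deltas=[
    [[0,0,0],[0,0,4.8],8.7],
    [[0,0,0],[0,0,9.6],8.7],
    [[0,0,0],[0.2,0,14.4],8.7],
    [[0,0,0.1],[0.4,0,19],8.7],
    [[0,0,0.1],[0.7,-0.1,20.6],8.7],
  ],
)

```text
clock: 2.2
tool_pos: [0.4625, 0.2049, 0.1696]
orientation: [-17.5, 89.9, 72.8]
force: [0.1, 0.5, 0.2]
opening: 0.0869
```

Call:
servo_tool(
  deltas=[
    [[0,0,0],[2,0,0],8.7],
    [[0,0,0],[4,0,0],8.7],
    [[0,0,0],[5,0,0],8.7],
    [[0,0,0],[5,0,0],8.7],
  ],
)

```text
clock: 2.6
tool_pos: [0.4617, 0.2039, 0.1184]
orientation: [116.6, 89.9, -153.2]
force: [0.5, -0.1, 0.8]
opening: 0.0871
```

```bash
python3 - <<'E'
from h import *
to([.4625,.2005,.063])
s=snap('side')[0];t=snap('top')[0]
a=cv2.resize(s[145:205,180:260],(640,480),interpolation=cv2.INTER_CUBIC)
cv2.imwrite('pics/c2.png',a[:,:,::-1])
E
```

```text
p [0.4617 0.2039 0.1184] F [ 0.5 -0.1  0.8] open 0.0871 t 2.6
turn [ 0.22 -0.05 -0.11] shift cm [ 5.54 -0.09 -0.34]
```

View pics/c2.png

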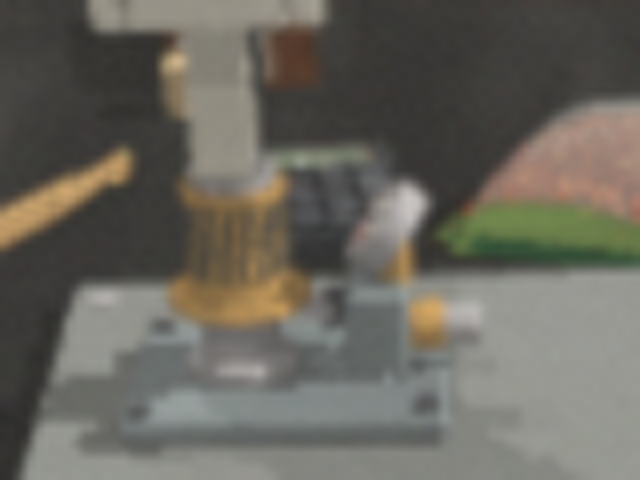

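The near finger tip is at about crop x 222, and the sleeve axis at about 237. I'll check by projection whether they line up.

```bash
python3 - <<'E'
from h import *
S=snap('side');T=snap('top')
f=lambda P:((proj(S,P)-[180,145]+.44)*8).round(1)
print(f([.4617,.154,.1184]),f([.4617,.154,.16]), 'mouth',f([.462,.2005,.106]),f([.462,.2005,.055]),f([.466,.2005,.055]))
E
```

```text
[226.4 174. ] [219.1  63. ] mouth [236.9 164.9] [245.  291.2] [255.5 290.8]
```

Finger and sleeve line up to within about 1–2 mm. Descend and close.

Call:
servo_tool(
  deltas=[
    [[0.2,0,-0.1],[2,0,-0.3],8.7],
    [[0.2,0,-0.1],[4,0,-0.3],8.7],
    [[0.2,0,-0.1],[5.2,0,-0.3],8.7],
    [[0.2,0,-0.1],[5.5,0,-0.3],8.7],
    [[0.2,0,-0.1],[5.5,0,-0.3],8.7],
  ],
)

```text
clock: 3.3
tool_pos: [0.4634, 0.2022, 0.0658]
orientation: [-62.1, 89.8, 27.9]
force: [0.1, 0.3, -0.5]
opening: 0.0868
```

Call:
servo_tool(
  deltas=[
    [[0,0,0],[0,0,0],7],
    [[0,0,0],[0,0,0],6],
    [[0,0,0],[0,0,0],5],
    [[0,0,0],[0,0,0],4.4],
    [[0,0,0],[0,0,0],4.2],
  ],
)

```text
clock: 3.8
tool_pos: [0.4634, 0.2023, 0.066]
orientation: [-60.7, 89.8, 29.3]
force: [-0.0, -0.9, 0.3]
opening: 0.0529
```

```bash
python3 -c "
from h import *
to([.462,.2005,.063])"
```

```text
p [0.4634 0.2023 0.066 ] F [-0.  -0.9  0.3] open 0.0529 t 3.8
turn [0.04 0.11 0.2 ] shift cm [ 0.3   0.14 -0.18]
```

Call:
servo_tool(
  deltas=[
    [[0,0.1,0.2],[0.3,0.1,-0.2],4.8],
    [[0,0.1,0.2],[0.3,0.1,-0.2],4.4],
    [[0,0.1,0.2],[0.3,0.1,-0.2],3.6],
    [[0,0.1,0.2],[0.3,0.1,-0.2],3],
    [[0,0.1,0.2],[0.3,0.1,-0.2],3],
  ],
)

```text
clock: 4.3
tool_pos: [0.4624, 0.2009, 0.0628]
orientation: [-9.4, 89.9, 80.6]
force: [-1.2, 5.5, -3.3]
opening: 0.0398
```

Call:
servo_tool(
  deltas=[
    [[0,0,0],[0,0,0],3],
    [[0,0,0],[0,0,0],3],
    [[0,0,0],[0,0,0],3],
  ],
)

```text
clock: 4.6
tool_pos: [0.4624, 0.201, 0.0628]
orientation: [-7.0, 89.9, 83.0]
force: [-1.1, 2.5, -1.2]
opening: 0.0394
```

```bash
python3 -c "
from h import *
to([.462,.2005,.063])"
```

```text
p [0.4624 0.201  0.0628] F [-1.1  2.5 -1.2] open 0.0394 t 4.6
turn [0.05 0.06 0.01] shift cm [-0.02  0.04 -0.05]
```

Call:
servo_tool(
  deltas=[
    [[0,0,0],[0.2,0,0],3],
    [[0,0,0],[0.4,0,0],3],
    [[0,0,0],[0.6,0,0],3],
    [[0,0,0],[0.8,0,0],3],
    [[0,0,0],[1,0,0],3],
  ],
)

```text
clock: 5.1
tool_pos: [0.4624, 0.201, 0.0534]
orientation: [-20.8, 89.9, 69.3]
force: [-4.4, 3.1, 5.4]
opening: 0.0398
```

Call:
servo_tool(
  deltas=[
    [[0,0,0],[0.1,0,0],3],
    [[0,0,0],[0.2,0,0],3],
    [[0,0,0],[0.3,0,0],3],
    [[0,0,0],[0.4,0,0],3],
    [[0,0,0],[0.4,0,0],3],
  ],
)

```text
clock: 5.6
tool_pos: [0.4625, 0.201, 0.0498]
orientation: [-30.9, 89.9, 59.2]
force: [-4.3, 1.6, 6.8]
opening: 0.0399
```

Call:
servo_tool(
  deltas=[
    [[0,0,0],[0.1,0,0],3],
    [[0,0,0],[0.15,0,0],3],
    [[0,0,0],[0.2,0,0],3],
  ],
)

```text
clock: 5.9
tool_pos: [0.4626, 0.201, 0.0491]
orientation: [-46.5, 89.9, 43.6]
force: [-9.1, 1.2, 21.7]
opening: 0.0398
```

```bash
python3 - <<'E'
from h import *
to([.462,.2005,.063])
s=snap('side')[0]
a=cv2.resize(s[145:205,180:260],(640,480),interpolation=cv2.INTER_CUBIC)
cv2.imwrite('pics/c3.png',a[:,:,::-1])
E
```

```text
p [0.4626 0.201  0.0491] F [-9.1  1.2 21.7] open 0.0398 t 5.9
turn [0.11 0.07 0.08] shift cm [-1.39  0.06 -0.05]
```

View pics/c3.png

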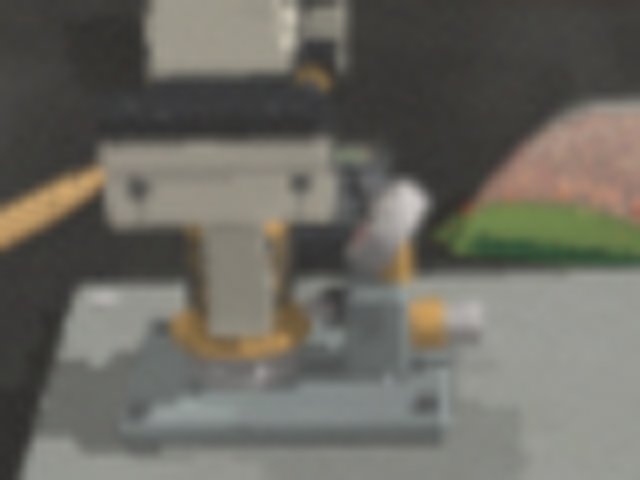

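The rim has dropped about 25 px and the force jumped to 22 N, so the sleeve is at its end stop. Ease back, then release.

Call:
servo_tool(
  deltas=[
    [[0,0,0],[-0.1,0,0],3],
    [[0,0,0],[-0.2,0,0],3],
    [[0,0,0],[-0.3,0,0],3],
    [[0,0,0],[-0.3,0,0],3],
  ],
)

```text
clock: 6.35
tool_pos: [0.4625, 0.2009, 0.052]
orientation: [-42.7, 89.9, 47.4]
force: [-1.9, 2.8, 0.1]
opening: 0.0395
```

Call:
servo_tool(
  deltas=[
    [[0,0,0],[0,0,0],5],
    [[0,0,0],[0,0,0],6.5],
    [[0,0,0],[0,0,0],8],
    [[0,0,0],[0,0,0],8.7],
    [[0,0,0],[0,0,0],8.7],
  ],
)

```text
clock: 6.85
tool_pos: [0.4625, 0.2008, 0.052]
orientation: [-44.7, 89.9, 45.4]
force: [0.1, -0.3, 0.2]
opening: 0.0742
```

Call:
servo_tool(
  deltas=[
    [[0,0,0],[-1,0,0],8.7],
    [[0,0,0],[-4,0,0],8.7],
    [[0,0,0],[-8,0,0],8.7],
    [[0,0,0],[-12,0,0],8.7],
    [[0,0,0],[-15,0,0],8.7],
  ],
)

```text
clock: 7.35
tool_pos: [0.4628, 0.2008, 0.2055]
orientation: [-51.4, 89.7, 38.7]
force: [-0.7, 1.3, 0.2]
opening: 0.0871
```

```bash
python3 - <<'E'
from h import *
to([.496,-.232,.2])
s=snap('side')[0]
a=cv2.resize(s[145:205,180:260],(640,480),interpolation=cv2.INTER_CUBIC)
cv2.imwrite('pics/c4.png',a[:,:,::-1])
E
```

```text
p [0.4628 0.2008 0.2055] F [-0.7  1.3  0.2] open 0.0871 t 7.35
turn [0.12 0.17 0.21] shift cm [  0.44  -3.23 -43.29]
```

View pics/c4.png

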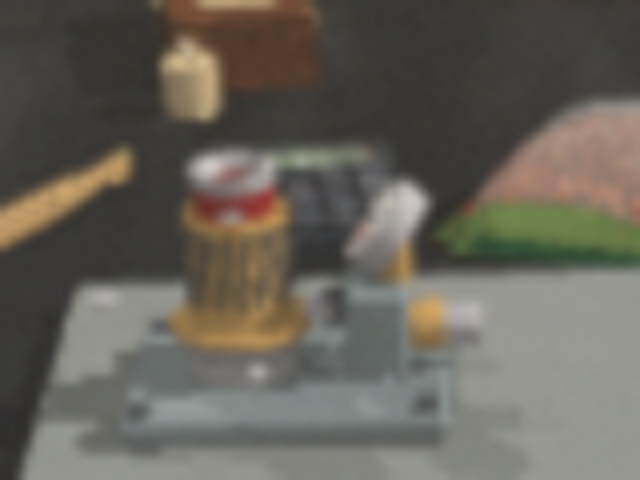

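The red band shows under the mouth ring (ring at crop (232,170)), so the sleeve is latched back. Now the plug.

Call:
servo_tool(
  deltas=[
    [[0,0.1,0.2],[0,-0.4,-4.8],8.7],
    [[0,0.1,0.2],[0,-0.8,-9.6],8.7],
    [[0,0.1,0.2],[0,-1.2,-14.4],8.7],
    [[0,0.1,0.2],[0,-1.6,-19.2],8.7],
    [[0,0.1,0.2],[0,-2,-24],8.7],
  ],
)

```text
clock: 7.9
tool_pos: [0.4853, -0.0398, 0.2098]
orientation: [-56.3, 89.5, 33.9]
force: [1.2, 0.6, -0.5]
opening: 0.0869
```

Call:
servo_tool(
  deltas=[
    [[0,0,0],[0.1,-0.4,-4.8],8.7],
    [[0,0,0],[0.2,-0.8,-9.6],8.7],
    [[0,0,0],[0.3,-1.2,-14.4],8.7],
    [[0,0,0],[0.4,-1.3,-19.2],8.7],
    [[0,0,0],[0.4,-1.3,-19.5],8.7],
  ],
)

```text
clock: 8.4
tool_pos: [0.4983, -0.2392, 0.2047]
orientation: [-56.3, 89.6, 33.6]
force: [-0.6, -0.1, -0.6]
opening: 0.0868
```

```bash
python3 - <<'E'
from h import *
to([.496,-.232,.079])
E
```

```text
p [ 0.4983 -0.2392  0.2047] F [-0.6 -0.1 -0.6] open 0.0868 t 8.4
turn [-0.06  0.23  0.35] shift cm [12.57  0.31  0.67]
```

Call:
servo_tool(
  deltas=[
    [[0,0.2,0.35],[1,0.3,0.7],8.7],
    [[0,0.2,0.35],[4,0.3,0.7],8.7],
    [[0,0.2,0.35],[6,0.3,0.7],8.7],
    [[0,0.2,0.35],[8,0.3,0.7],8.7],
    [[0,0.2,0.35],[8,0.3,0.7],8.7],
  ],
)

```text
clock: 8.9
tool_pos: [0.4936, -0.2299, 0.1221]
orientation: [71.4, 89.7, 161.4]
force: [-0.3, -0.6, 0.8]
opening: 0.0867
```

```bash
python3 - <<'E'
from h import *
to([.496,-.232,.079])
E
```

```text
p [ 0.4936 -0.2299  0.1221] F [-0.3 -0.6  0.8] open 0.0867 t 8.9
turn [-0.    0.1  -0.29] shift cm [ 4.3  -0.26 -0.22]
```

Call:
servo_tool(
  deltas=[
    [[0,0.1,-0.2],[2,-0.2,-0.2],8.7],
    [[0,0.1,-0.2],[4,-0.2,-0.2],8.7],
    [[0,0.1,-0.2],[4.3,-0.2,-0.2],8],
    [[0,0.1,-0.2],[4.3,-0.2,-0.2],7],
    [[0,0.1,-0.2],[4.3,-0.2,-0.2],6],
  ],
)

```text
clock: 9.4
tool_pos: [0.4963, -0.2316, 0.0804]
orientation: [-175.4, 90.0, -85.4]
force: [0.1, 0.5, 0.4]
opening: 0.0693
```

```bash
python3 - <<'E'
from h import *
to([.496,-.232,.079])
E
```

```text
p [ 0.4963 -0.2316  0.0804] F [0.1 0.5 0.4] open 0.0693 t 9.4
turn [ 0.05 -0.03  0.  ] shift cm [ 0.14  0.03 -0.04]
```

Call:
servo_tool(
  deltas=[
    [[0,0,0],[0.1,0,0],5],
    [[0,0,0],[0.1,0,0],4],
    [[0,0,0],[0.1,0,0],3],
    [[0,0,0],[0.1,0,0],2.4],
    [[0,0,0],[0.1,0,0],1.8],
  ],
)

```text
clock: 9.9
tool_pos: [0.4963, -0.2317, 0.0795]
orientation: [-174.9, 90.0, -84.8]
force: [-0.6, -0.7, 0.1]
opening: 0.0297
```

Call:
servo_tool(
  deltas=[
    [[0,0,0],[0,0,0],1.8],
    [[0,0,0],[0,0,0],1.8],
    [[0,0,0],[0,0,0],1.8],
  ],
)

```text
clock: 10.2
tool_pos: [0.4963, -0.2318, 0.0795]
orientation: [-174.1, 90.0, -84.1]
force: [0.4, -1.2, 0.8]
opening: 0.0254
```

```bash
python3 - <<'E'
from h import *
to([.496,-.232,.18])
s=snap('side')[0];t=snap('top')[0]
a=cv2.resize(s[215:290,180:260],(427,400),interpolation=cv2.INTER_CUBIC)
cv2.imwrite('pics/c5.png',a[:,:,::-1])
E
```

```text
p [ 0.4963 -0.2318  0.0795] F [ 0.4 -1.2  0.8] open 0.0254 t 10.2
turn [ 0.04 -0.04  0.  ] shift cm [-10.05   0.03  -0.03]
```

View pics/c5.png

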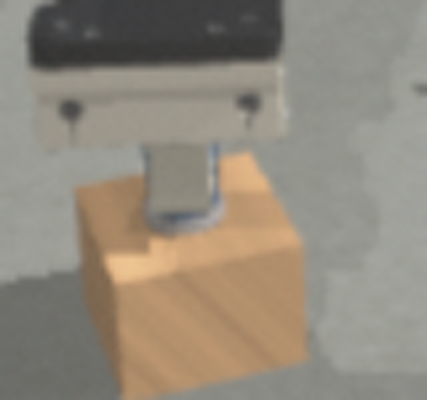

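The finger (crop x 150–218) is centred over the collar (148–222), so the grasp looks good. Lift.

Call:
servo_tool(
  deltas=[
    [[0,0,0],[-1,0,0],1.8],
    [[0,0,0],[-3,0,0],1.8],
    [[0,0,0],[-6,0,0],1.8],
    [[0,0,0],[-9,0,0],1.8],
    [[0,0,0],[-12,0,0],1.8],
  ],
)

```text
clock: 10.8
tool_pos: [0.4959, -0.2315, 0.2012]
orientation: [159.6, 90.0, -110.4]
force: [0.4, -0.2, -1.2]
opening: 0.0256
```

Call:
servo_tool(
  deltas=[
    [[0,0,0],[0,0.3,4],1.8],
    [[0,0,0],[0,0.6,8],1.8],
    [[0,0,0],[0,0.9,12],1.8],
    [[0,0,0],[0,1.3,16],1.8],
    [[0,0,0],[0,1.6,20],1.8],
  ],
)

```text
clock: 11.3
tool_pos: [0.479, -0.03, 0.2017]
orientation: [-87.9, 90.0, 2.1]
force: [0.9, -0.3, -0.9]
opening: 0.025
```

```bash
python3 - <<'E'
from h import *
to([.462,.2005,.2])
E
```

```text
p [ 0.479  -0.03    0.2017] F [ 0.9 -0.3 -0.9] open 0.025 t 11.3
turn [0.03 0.   0.01] shift cm [ 0.17  1.69 23.05]
```

Call:
servo_tool(
  deltas=[
    [[0,0,0],[0,0.4,4.5],1.8],
    [[0,0,0],[0,0.8,9],1.8],
    [[0,0,0],[0,1.2,13.5],1.8],
    [[0,0,0],[0,1.6,18],1.8],
    [[0,0,0],[0,1.7,22],1.8],
  ],
)

```text
clock: 11.8
tool_pos: [0.4609, 0.192, 0.2025]
orientation: [-28.7, 90.0, 61.4]
force: [1.7, -0.5, -1.5]
opening: 0.0251
```

Call:
servo_tool(
  deltas=[
    [[0,0,0],[0,0,1],1.8],
    [[0,0,0],[0,0,1],1.8],
    [[0,0,0],[0,0,1],1.8],
  ],
)

```text
clock: 12.1
tool_pos: [0.4605, 0.2015, 0.2025]
orientation: [32.0, 90.0, 122.1]
force: [-0.5, 0.2, -1.7]
opening: 0.0253
```

```bash
python3 - <<'E'
from h import *
to([.462,.2008,.175])
S=snap('side');T=snap('top');s=S[0];t=T[0]
a=np.hstack([cv2.resize(i,(400,500),interpolation=cv2.INTER_CUBIC) for i in (s[120:195,180:240],t[190:265,150:210])])
cv2.imwrite('pics/c6.png',a[:,:,::-1])
p=ctrl.get_obs()['tool_pos']
k=400/60
f=lambda P:(((proj(S,P)-[180,120])+.44)*k).round()
for P in ([p[0],p[1],p[2]-.0615],[p[0],p[1],p[2]-.0155],[.462,.2008,.106]): print(f(P))
E
```

```text
p [0.4605 0.2015 0.2025] F [-0.5  0.2 -1.7] open 0.0253 t 12.1
turn [ 0.1   0.02 -0.01] shift cm [ 2.75 -0.15 -0.08]
[190. 229.]
[183. 129.]
[197. 304.]
```

View pics/c6.png

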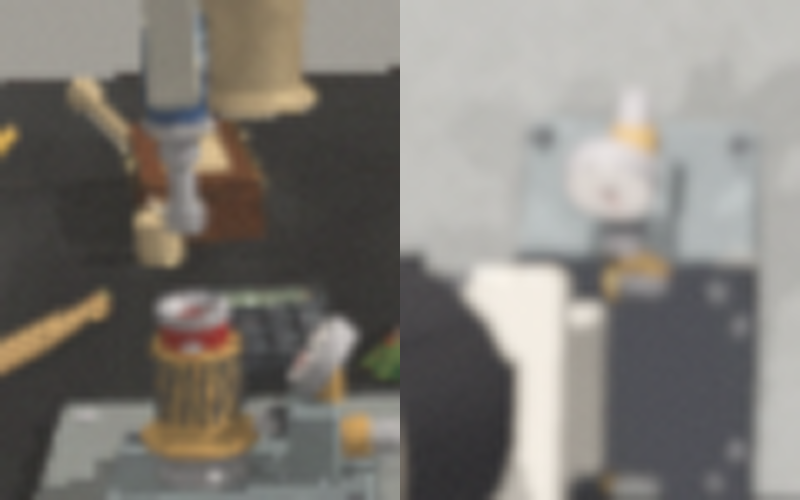

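The nose tip is at crop (187,231), 2–3 px from the prediction, and the mouth ring is at (196,308). A shift of +1.5 mm in x centres it. Descend.

Call:
servo_tool(
  deltas=[
    [[0.1,0,0],[1,-0.15,-0.1],1.8],
    [[0.1,0,0],[2,-0.15,-0.1],1.8],
    [[0.1,0,0],[2.8,-0.15,-0.1],1.8],
    [[0.1,0,0],[3.2,-0.15,-0.1],1.8],
    [[0.1,0,0],[3.2,-0.15,-0.1],1.8],
  ],
)

```text
clock: 12.7
tool_pos: [0.4619, 0.1994, 0.1696]
orientation: [118.9, 89.9, -151.2]
force: [0.0, -1.0, -1.1]
opening: 0.0256
```

```bash
python3 - <<'E'
from h import *
to([.462,.2008,.1675])
E
```

```text
p [0.4619 0.1994 0.1696] F [ 0.  -1.  -1.1] open 0.0256 t 12.7
turn [-0.1  -0.04 -0.07] shift cm [ 0.21 -0.01  0.14]
```

Call:
servo_tool(
  deltas=[
    [[0,0,0],[0.2,0,0.1],1.8],
    [[0,0,0],[0.5,0,0.1],1.8],
    [[0,0,0],[0.8,0,0.1],1.8],
    [[0,0,0],[1.1,0,0.1],1.8],
    [[0,0,0],[1.4,0,0.1],1.8],
  ],
)

```text
clock: 13.2
tool_pos: [0.4619, 0.2005, 0.1554]
orientation: [119.3, 89.9, -150.8]
force: [-0.2, -0.3, -1.7]
opening: 0.0255
```

```bash
python3 - <<'E'
from h import *
to([.462,.2008,.145])
E
```

```text
p [0.4619 0.2005 0.1554] F [-0.2 -0.3 -1.7] open 0.0255 t 13.2
turn [-0.09 -0.04 -0.06] shift cm [ 1.04 -0.01  0.03]
```

Tip is 12 mm inside with no contact force. Continue.

Call:
servo_tool(
  deltas=[
    [[0,0,0],[0.2,0,0],1.8],
    [[0,0,0],[0.4,0,0],1.8],
    [[0,0,0],[0.6,0,0],1.8],
    [[0,0,0],[0.8,0,0],1.8],
    [[0,0,0],[1.0,0,0],1.8],
  ],
)

```text
clock: 13.7
tool_pos: [0.4619, 0.2004, 0.1453]
orientation: [119.6, 89.9, -150.5]
force: [-0.2, -0.6, -1.9]
opening: 0.0255
```

Call:
servo_tool(
  deltas=[
    [[0,0,0],[0.1,0,0],1.8],
    [[0,0,0],[0.2,0,0],1.8],
    [[0,0,0],[0.3,0,0],1.8],
    [[0,0,0],[0.4,0,0],1.8],
  ],
)

```text
clock: 14.1
tool_pos: [0.4619, 0.2005, 0.1412]
orientation: [118.9, 89.9, -151.2]
force: [-0.6, 0.4, -1.8]
opening: 0.025
```

Now 1 mm steps.

Call:
servo_tool(
  deltas=[
    [[0,0,0],[0.05,0,0],1.8],
    [[0,0,0],[0.1,0,0],1.8],
    [[0,0,0],[0.15,0,0],1.8],
    [[0,0,0],[0.2,0,0],1.8],
  ],
)

```text
clock: 14.5
tool_pos: [0.4619, 0.2005, 0.1392]
orientation: [116.5, 89.9, -153.6]
force: [-0.4, 1.0, -1.3]
opening: 0.0255
```

Call:
servo_tool(
  deltas=[
    [[0,0,0],[0.05,0,0],1.8],
    [[0,0,0],[0.1,0,0],1.8],
    [[0,0,0],[0.15,0,0],1.8],
    [[0,0,0],[0.2,0,0],1.8],
  ],
)

```text
clock: 14.9
tool_pos: [0.4619, 0.2005, 0.1372]
orientation: [118.3, 89.9, -151.8]
force: [-0.3, 0.0, -2.1]
opening: 0.0254
```

Call:
servo_tool(
  deltas=[
    [[0,0,0],[0.05,0,0],1.8],
    [[0,0,0],[0.1,0,0],1.8],
    [[0,0,0],[0.15,0,0],1.8],
    [[0,0,0],[0.2,0,0],1.8],
  ],
)

```text
clock: 15.3
tool_pos: [0.4621, 0.2005, 0.1354]
orientation: [129.0, 90.0, -141.1]
force: [-0.2, 0.4, 3.2]
opening: 0.0255
```

Call:
servo_tool(
  deltas=[
    [[0,0,0],[0.05,0,0],1.8],
    [[0,0,0],[0.1,0,0],1.8],
    [[0,0,0],[0.15,0,0],1.8],
  ],
)

```text
clock: 15.6
tool_pos: [0.4624, 0.2006, 0.1346]
orientation: [-151.0, 90.0, -61.1]
force: [-2.9, -1.3, 6.6]
opening: 0.0254
```

Call:
servo_tool(
  deltas=[
    [[0,0,0],[0.05,0,0],1.8],
    [[0,0,0],[0.1,0,0],1.8],
    [[0,0,0],[0.1,0,0],1.8],
  ],
)

```text
clock: 15.9
tool_pos: [0.4625, 0.2006, 0.1342]
orientation: [-113.3, 90.0, -23.4]
force: [-3.1, -0.6, 6.0]
opening: 0.0254
```

Call:
servo_tool(
  deltas=[
    [[0,0,0],[0.05,0,0],1.8],
    [[0,0,0],[0.1,0,0],1.8],
  ],
)

```text
clock: 16.1
tool_pos: [0.4626, 0.2006, 0.1339]
orientation: [-95.0, 89.9, -5.0]
force: [-2.1, -0.8, 7.7]
opening: 0.0253
```

Call:
servo_tool(
  deltas=[
    [[0,0,0],[0.1,0.05,0],1.8],
    [[0,0,0],[0.15,0.05,0],1.8],
    [[0,0,0],[0.15,0.05,0],1.8],
  ],
)

```text
clock: 16.4
tool_pos: [0.4623, 0.2006, 0.1331]
orientation: [-87.5, 89.9, 2.5]
force: [-2.2, -1.0, 6.0]
opening: 0.0253
```

Call:
servo_tool(
  deltas=[
    [[0,0,0],[0.1,0,0],1.8],
    [[0,0,0],[0.15,0,0],1.8],
    [[0,0,0],[0.15,0,0],1.8],
  ],
)

```text
clock: 16.7
tool_pos: [0.4629, 0.2009, 0.1326]
orientation: [-79.4, 89.8, 10.6]
force: [-2.4, -1.2, 7.2]
opening: 0.0255
```

```bash
cat >> h.py <<'E'
def red():
    im=snap('side')[0][155:185,195:230].astype(int)
    m=(im[...,0]>120)&(im[...,1]<70)&(im[...,2]<90)
    r,c=np.nonzero(m); print('red px',m.sum(), (c.mean()+195,r.mean()+155) if m.any() else '')
E
python3 - <<'E'
from h import *
red(); to([.462,.2006,.1295])
im=cv2.imread('pics/c4.png');im=cv2.resize(im,(80,60),interpolation=cv2.INTER_AREA)[10:40,15:50,::-1].astype(int)
m=(im[...,0]>120)&(im[...,1]<70)&(im[...,2]<90);print('ref',m.sum())
E
```

```text
red px 0 
p [0.4628 0.2009 0.1326] F [-1.1 -0.9  7.7] open 0.0255 t 16.75
turn [0.   0.04 0.18] shift cm [ 0.31  0.09 -0.03]
ref 5
```

```bash
python3 - <<'E'
from h import *
s=snap('side')[0]
a=cv2.resize(s[125:205,180:260],(600,600),interpolation=cv2.INTER_CUBIC)
cv2.imwrite('pics/c7.png',a[:,:,::-1])
E
```

```text
(no output)
```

View pics/c7.png

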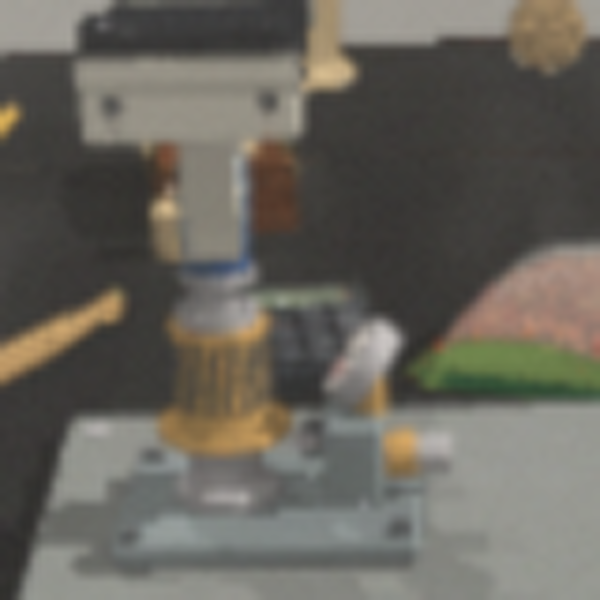

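The red band is gone and the rim is back near row 182, against 182 at the start and 186 when latched. I'll compare it numerically with the first picture.

```bash
cat >> h.py <<'E'
def sleeve():
    """sleeve image shift (px rows) against forward (side1) by template match of rim/ribs"""
    im=np.mean([snap('side')[0] for _ in range(3)],0).astype(np.uint8)
    r=cv2.imread('pics/side1.png')[:,:,::-1]
    up=lambda a:cv2.resize(np.ascontiguousarray(a),None,fx=10,fy=10,interpolation=cv2.INTER_CUBIC)
    m=cv2.matchTemplate(up(im[160:195,197:224]),up(r[170:186,200:221]),cv2.TM_CCOEFF_NORMED)
    _,v,_,l=cv2.minMaxLoc(m); print('sleeve shift px',(l[0]-30)/10,(l[1]-100)/10,'score',round(v,3))
E
python3 - <<'E'
from h import *
sleeve()
S=snap('side');print('px per 10.5mm',proj(S,[.462,.2,.0515])-proj(S,[.462,.2,.062]))
to([.462,.2006,.1295])
E
```

```text
sleeve shift px 0.0 0.0 score 0.996
px per 10.5mm [0.20644303 3.19755   ]
p [0.4628 0.2009 0.1326] F [-1.1 -0.9  7.4] open 0.0256 t 17.0
turn [0.   0.04 0.18] shift cm [ 0.31  0.09 -0.03]
```

The sleeve is fully forward (0.0 px shift, score 0.996). Unload, release, retreat.

Call:
servo_tool(
  deltas=[
    [[0,0,0],[-0.1,0,0],1.8],
    [[0,0,0.1],[-0.2,0.05,0],1.8],
    [[0,0,0.1],[-0.3,0.05,0],1.8],
    [[0,0,0.1],[-0.3,0.05,0],1.8],
  ],
)

```text
clock: 17.4
tool_pos: [0.4624, 0.201, 0.1355]
orientation: [-56.2, 89.9, 33.8]
force: [0.6, -0.2, 1.3]
opening: 0.0254
```

Call:
servo_tool(
  deltas=[
    [[0,0,0],[0,0,0],3.2],
    [[0,0,0],[0,0,0],4.5],
    [[0,0,0],[0,0,0],6],
    [[0,0,0],[0,0,0],7],
    [[0,0,0],[0,0,0],7],
  ],
)

```text
clock: 17.9
tool_pos: [0.4623, 0.201, 0.1354]
orientation: [-56.9, 89.9, 33.1]
force: [0.0, 0.4, 0.4]
opening: 0.0585
```

Call:
servo_tool(
  deltas=[
    [[0,0,0],[-1,0,0],7],
    [[0,0,0],[-3,0,0],7],
    [[0,0,0],[-6,0,0],7],
    [[0,0,0],[-9,0,0],7],
    [[0,0,0],[-11,0,0],7],
  ],
)

```text
clock: 18.4
tool_pos: [0.4628, 0.2012, 0.2485]
orientation: [-57.0, 89.7, 33.0]
force: [1.0, 0.0, -0.1]
opening: 0.07
```

```bash
python3 - <<'E'
from h import *
sleeve();red();to([.462,.2,.2])
S=snap('side');T=snap('top');s=S[0]
a=np.hstack([cv2.resize(s[125:205,180:240],(375,500),interpolation=cv2.INTER_CUBIC),cv2.resize(s[170:290,270:400],(400,500))])
cv2.imwrite('pics/c8.png',a[:,:,::-1])
for n,c in(('side',S),):
    d=cv2.absdiff(c[0],cv2.imread(f'pics/{n}1.png')[:,:,::-1].copy())[180:275,280:385].max(2); print('bystander diff max',d.max(),(d>40).sum())
for z in(.106,.110,.115,.120): print(z,((proj(S,[.462,.2006,z+.034])-[180,125]+.42)*6.25).round(),'dome top',((proj(S,[.462,.2006,z+.065])-[180,125]+.42)*6.25).round())
E
```

```text
sleeve shift px 0.0 0.0 score 0.998
red px 0 
p [0.4622 0.201  0.2462] F [-0.3 -0.6 -0.4] open 0.0702 t 18.6
turn [-0.01  0.12  0.13] shift cm [ 4.62  0.03 -0.11]
bystander diff max 34 0
0.106 [181. 186.] dome top [176. 123.]
0.11 [180. 178.] dome top [176. 114.]
0.115 [179. 168.] dome top [175. 104.]
0.12 [179. 158.] dome top [175.  94.]
```

View pics/c8.png

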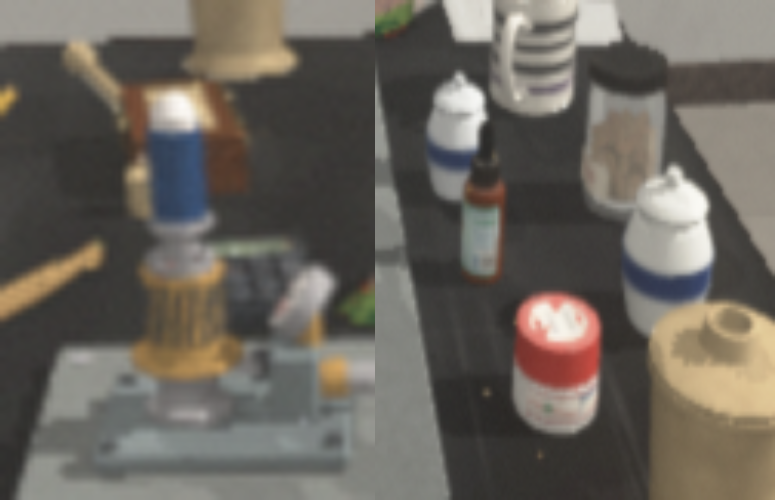

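The plug stands upright, with its dome top at crop (173,92), about 31 mm deep after the normal rise. The sleeve is fully forward with no red showing, and the bystanders are unchanged. Hand in.

```bash
python3 -c "
from h import *
print(ctrl.close_job())"
```

```text
the job is handed in; nothing more can be done
None
```

The plug is standing locked in the coupler, and I handed the job in at about 18.6 s of the 61 s allowed.

- **Sleeve:** I pulled it down to its end stop, where the force jumped to 22 N. After I let go, the red band showed that the catch was holding it.
- **Plug:** I lifted it from the stand and pressed it in by small steps. The readings after each step never passed about 8 N at the wrist, or about 10 N on the plug with its weight added. The tip reached about 35 mm deep.
- **Last checks:**
  - The sleeve matches its starting picture exactly (0.0 px shift), and no red shows.
  - After release the plug stands upright, having risen about 4 mm, within the normal 2 to 5 mm.
  - The bottle, jar and tin are unchanged in the side picture.
  - The gripper is open and clear of the plug.

I did not pull on the plug to test the lock; that rests on the sleeve position and the rise. The fingers closed to 25.4 mm on the plug, against the stated 27 mm diameter. I don't know why, but the grip held.

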